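# Mount the bench pins and lock them with their pins

### The job

Fit out the goldsmith's bench: slide every wooden bench pin that lies on it, tang first, fully home into a holder of its own, then lift that holder's lock pin up off its hook and drop it fully home through the holder and the tang, so that the bench pin cannot be pulled out. Leave the lock pin of an unused holder hanging on its hook, and leave the hammer, the steel block and the jar where they are.

Things in the scene. Friction and masses are not known exactly. Their poses are not given: they have to be found in the camera images.
- holder1: Steel bench-pin holder at the left (+y) end of the batten; all alike. Block 56 (x) x 66 (y) x 46 mm high. Origin: on its lock-pin hole's axis, at its underside (batten top, 18 mm above the bench); z up, mouth faces its own -x. A slot 49 mm wide, from z = 22 to 36 mm, runs through it along x. The 15 mm upright hole goes through the 10 mm top jaw (chamfered, mouth at z = 46) and on through the lower jaw to z = 0.
- hook1 (a point): Where holder 1's lock pin hangs: x = 5, y = 78, z = 103.5 mm in the holder's frame, same axes; top of a level 7 mm rod along x. The rod comes from an upright at x = +32 mm, behind the lock pin, and turns up by 12 mm at x = -22 mm, so the pin must rise over 12 mm, then leave towards -x.
- lockpin1: Steel lock pin hanging on holder 1's hook; all alike, 90 g. Origin: on its axis, under its collar; z up. Shank 12 mm, down to z = -42, the last 10 mm tapered to a 5 mm nose. Collar 22 x 5 mm. Above, a closed flat-bar handle loop in the y-z plane: 32 mm wide outside (y), 24 inside, 10 thick (x), side bars z = 5 to 43, top bar z = 39 to 43. Home, the collar rests on the top jaw.
- holder2: Steel bench-pin holder in the middle of the batten; all alike. Block 56 (x) x 66 (y) x 46 mm high. Origin: on its lock-pin hole's axis, at its underside (batten top, 18 mm above the bench); z up, mouth faces its own -x. A slot 49 mm wide, from z = 22 to 36 mm, runs through it along x. The 15 mm upright hole goes through the 10 mm top jaw (chamfered, mouth at z = 46) and on through the lower jaw to z = 0.
- hook2 (a point): Where holder 2's lock pin hangs: x = 5, y = 78, z = 103.5 mm in the holder's frame, same axes; top of a level 7 mm rod along x. The rod comes from an upright at x = +32 mm, behind the lock pin, and turns up by 12 mm at x = -22 mm, so the pin must rise over 12 mm, then leave towards -x.
- lockpin2: Steel lock pin hanging on holder 2's hook; all alike, 90 g. Origin: on its axis, under its collar; z up. Shank 12 mm, down to z = -42, the last 10 mm tapered to a 5 mm nose. Collar 22 x 5 mm. Above, a closed flat-bar handle loop in the y-z plane: 32 mm wide outside (y), 24 inside, 10 thick (x), side bars z = 5 to 43, top bar z = 39 to 43. Home, the collar rests on the top jaw.
- holder3: Steel bench-pin holder at the right (-y) end of the batten; all alike. Block 56 (x) x 66 (y) x 46 mm high. Origin: on its lock-pin hole's axis, at its underside (batten top, 18 mm above the bench); z up, mouth faces its own -x. A slot 49 mm wide, from z = 22 to 36 mm, runs through it along x. The 15 mm upright hole goes through the 10 mm top jaw (chamfered, mouth at z = 46) and on through the lower jaw to z = 0.
- hook3 (a point): Where holder 3's lock pin hangs: x = 5, y = 78, z = 103.5 mm in the holder's frame, same axes; top of a level 7 mm rod along x. The rod comes from an upright at x = +32 mm, behind the lock pin, and turns up by 12 mm at x = -22 mm, so the pin must rise over 12 mm, then leave towards -x.
- lockpin3: Steel lock pin hanging on holder 3's hook; all alike, 90 g. Origin: on its axis, under its collar; z up. Shank 12 mm, down to z = -42, the last 10 mm tapered to a 5 mm nose. Collar 22 x 5 mm. Above, a closed flat-bar handle loop in the y-z plane: 32 mm wide outside (y), 24 inside, 10 thick (x), side bars z = 5 to 43, top bar z = 39 to 43. Home, the collar rests on the top jaw.
- benchpin1: Bench pin, V-notched nose, about 0.25 kg, lying flat on the bench; may be absent. Origin: middle of the shoulder between wood and tang, at the underside; x along the tang, z up. Wood from x = -78 (nose) to 0 mm, 52 wide, 20 thick; sides straight and top flat from x = -40 to 0, thinner to the nose. Weight near x = +10 mm. Fits any holder, tang towards the holder's +x.
- benchpin1_hole (a point): Centre of the 17 mm upright hole in bench pin 1's steel tang: x = 28, y = 0, z = 5 mm in the bench pin's frame, same axes. The tang runs from x = 0 to 50 mm, 44 wide, 10 thick, flush with the underside, the last 8 mm bevelled. With the shoulder against the holder's front face (x = -28 mm there) the holes line up.
- benchpin2: Bench pin, plain wedge nose, about 0.25 kg, lying flat on the bench; may be absent. Origin: middle of the shoulder between wood and tang, at the underside; x along the tang, z up. Wood from x = -78 (nose) to 0 mm, 52 wide, 20 thick; sides straight and top flat from x = -40 to 0, thinner to the nose. Weight near x = +10 mm. Fits any holder, tang towards the holder's +x.
- benchpin2_hole (a point): Centre of the 17 mm upright hole in bench pin 2's steel tang: x = 28, y = 0, z = 5 mm in the bench pin's frame, same axes. The tang runs from x = 0 to 50 mm, 44 wide, 10 thick, flush with the underside, the last 8 mm bevelled. With the shoulder against the holder's front face (x = -28 mm there) the holes line up.
- benchpin3: Bench pin, nose with a straight saw slot, about 0.25 kg, lying flat on the bench; may be absent. Origin: middle of the shoulder between wood and tang, at the underside; x along the tang, z up. Wood from x = -78 (nose) to 0 mm, 52 wide, 20 thick; sides straight and top flat from x = -40 to 0, thinner to the nose. Weight near x = +10 mm. Fits any holder, tang towards the holder's +x.
- benchpin3_hole (a point): Centre of the 17 mm upright hole in bench pin 3's steel tang: x = 28, y = 0, z = 5 mm in the bench pin's frame, same axes. The tang runs from x = 0 to 50 mm, 44 wide, 10 thick, flush with the underside, the last 8 mm bevelled. With the shoulder against the holder's front face (x = -28 mm there) the holes line up.
- batten: Dark hardwood batten fixed on the bench, 80 mm (x) by 580 mm (y) by 18 mm high, origin at the centre of its underside; carries the three holders.
- hammer: Bystander: hammer 260 mm long lying at the right, origin at its middle on the underside.
- bench_block: Bystander: polished steel bench block 90 x 90 x 20 mm behind the batten, origin at the centre of its underside.
- jar: Bystander: amber glass jar with steel lid, 66 mm wide, 70 mm high, at the left, origin at the centre of its underside.
Mind the look-alikes: they are no part of the job. What is shaped like the benchpin3 but purple or white is not meant.

How it is judged:
At the end, for the whole second after the job is handed in: Each bench pin present is in a holder with the hole in its tang within 5 mm of the holder's hole axis and that holder's own lock pin down in the hole through both (within 5 mm, collar at most 4 mm above the top jaw); every other lock pin hangs on its hook; all at rest (((horizontal distance between each of benchpin1_hole, lockpin1 and holder1 below 0.005 m and z of lockpin1 in the frame of holder1 below 0.05 m) or (horizontal distance between each of benchpin1_hole, lockpin2 and holder2 below 0.005 m and z of lockpin2 in the frame of holder2 below 0.05 m) or (horizontal distance between each of benchpin1_hole, lockpin3 and holder3 below 0.005 m and z of lockpin3 in the frame of holder3 below 0.05 m)) and ((horizontal distance between each of benchpin2_hole, lockpin1 and holder1 below 0.005 m and z of lockpin1 in the frame of holder1 below 0.05 m) or (horizontal distance between each of benchpin2_hole, lockpin2 and holder2 below 0.005 m and z of lockpin2 in the frame of holder2 below 0.05 m) or (horizontal distance between each of benchpin2_hole, lockpin3 and holder3 below 0.005 m and z of lockpin3 in the frame of holder3 below 0.05 m)) and ((horizontal distance between each of benchpin3_hole, lockpin1 and holder1 below 0.005 m and z of lockpin1 in the frame of holder1 below 0.05 m) or (horizontal distance between each of benchpin3_hole, lockpin2 and holder2 below 0.005 m and z of lockpin2 in the frame of holder2 below 0.05 m) or (horizontal distance between each of benchpin3_hole, lockpin3 and holder3 below 0.005 m and z of lockpin3 in the frame of holder3 below 0.05 m)) and ((horizontal distance between lockpin1 and hook1 below 0.02 m and z of lockpin1 in the frame of holder1 above 0.058 m) or horizontal distance between lockpin1 and benchpin1_hole below 0.006 m or horizontal distance between lockpin1 and benchpin2_hole below 0.006 m or horizontal distance between lockpin1 and benchpin3_hole below 0.006 m) and ((horizontal distance between lockpin2 and hook2 below 0.02 m and z of lockpin2 in the frame of holder2 above 0.058 m) or horizontal distance between lockpin2 and benchpin1_hole below 0.006 m or horizontal distance between lockpin2 and benchpin2_hole below 0.006 m or horizontal distance between lockpin2 and benchpin3_hole below 0.006 m) and ((horizontal distance between lockpin3 and hook3 below 0.02 m and z of lockpin3 in the frame of holder3 above 0.058 m) or horizontal distance between lockpin3 and benchpin1_hole below 0.006 m or horizontal distance between lockpin3 and benchpin2_hole below 0.006 m or horizontal distance between lockpin3 and benchpin3_hole below 0.006 m) and linear speed of each of benchpin1, benchpin2, benchpin3, lockpin1, lockpin2, lockpin3 below 0.02 m/s); the robot touches nothing.
It fails at once if the hammer was moved more than 30 mm (distance of hammer from where it was at the start of the episode above 0.03 m).
It fails at once if the steel bench block was moved more than 30 mm (distance of bench_block from where it was at the start of the episode above 0.03 m).
It fails at once if the jar was moved more than 30 mm (distance of jar from where it was at the start of the episode above 0.03 m).
Of benchpin1, benchpin2, benchpin3 only 2 to 3 are there at a start; the rules pass over those that are not, and their reading is None.
At some moment in a run one of benchpin1, benchpin2, benchpin3 may be knocked a few centimetres aside while the robot is not near it.
It also fails if it takes over 210 s, if anything falls off the work surface, if the arm or the gripper's body presses on something with over 40 N, if the wrist force passes 120 N, or if a joint passes its speed limit or range.

### The arm

A 6-joint arm with a two-finger parallel gripper is mounted at the origin on the work surface. World frame = base frame: x ahead of the robot, y to its left, z up, the work surface at z = 0. Lengths are in m, angles in rad, forces in N, time in s.
With the tool pointing down it reaches from about 0.35 to 0.875 m from the base axis. Payload 15.5 kg.
Tool frame: the origin (TCP) lies on the mounting face of the last link; the fingertips stand 173 mm ahead of it and the grasp point (between the pads) lies 155 mm ahead of it (env.pinch_z is the z of the grasp point in the tool frame, in m); z points along the fingers, y is the line along which they close (so a half turn about z gives the same grasp; the last joint's range is limited). The gripper opens to 85 mm and grips with 20 to 120 N. Pads are 22 mm wide; open, the fingers measure 114 mm over their backs; the gripper's body (76 mm by 85 mm) begins 54 mm behind the grasp point. The pads swing forward as they close: fully open they stand 13 mm farther back than shut.
Start: joints at [-1.44, 0.494, 1.345, -0, 1.302, -0.096], TCP at [0.14, -0.609, 0.405] pointing down, gripper open.
Joint ranges: [-2.91, 2.91], [-0.82, 2.16], [0.22, 2.67], [-1.22, 4.37], [0.12, 2.79], [-3.08, 3.08]. Speed limits (rad/s): [1.89, 1.89, 2.57, 3.01, 3.01, 3.01].

### API

Orientations are given as a rotation vector (axis times angle).
In Python, from workcell import env gives the robot as it stands. Calls block until the motion is done:
- env.reach(position, orientation): joint-space move of the TCP to a pose.
- env.move_linear(position, rot=None, feed=0.15, max_force=None): straight line of the TCP; rot=None keeps the orientation; feed is the mean speed in m/s. With max_force (N) it stops when the force on the tool has changed by that much, and returns True; else False.
- env.movej(angles): joint-space move.
- env.move_gripper(opening, strength=None): finger opening in m; strength is the grip in N (None keeps the last); returns when the fingers have stopped.
- env.sleep(seconds).
- env.ik(position, orientation): joint angles nearest the present ones, or None.
- env.get_state(): the state.
- env.camera(name): name is "side" or "top"; returns the picture (420x560x3 uint8, red, green, blue); there is no depth.
- env.calibration(name): a dict with "fx", "fy", "cx", "cy" (pixels), "T" (4x4, takes a point from camera to world coordinates). Camera axes: x right, y down, z forward; pixel columns grow to the right and rows downward; lengths in m; the calibration is good to about 2 mm. A picture is of the moment at which its call begins. calibration takes no time and is no camera call.
A pose or a line that the arm cannot do raises env.PlanningError and nothing moves.
- env.close_job(): hands the job in; it is judged then, once.
Trained networks look in the newest picture that a camera, given by its name, has taken for a name from the list of things; names that differ only in an ending like _2 or _b are one class to them, and where a whole thing is asked for, a point or a joint stands for the part that bears it (a point fixed in the world has none). Each returns a list of dicts, best first, with "confidence" (0 to 1); they miss things now and then, are a little off and sometimes report something else, mostly with a low value. They report only what shows in the picture. A call takes as long as a camera call. They do not tell look-alikes from the thing itself.
- env.boxes_of(camera, label): "position" ([x, y, z] in m, in world coordinates, good to about 4 mm: the middle of the surface that is visible of it).
- env.tip_of(camera, label): "position" ([x, y, z] in m, in world coordinates, good to about 4 mm: a listed point, or the origin of a listed thing).
The state is a dict: "clock": time; "joint_positions": joint angles; "dq": joint speeds; "joint_torque": joint torques, N m; "position": TCP position; "orientation": TCP orientation; "force": force on the tool from outside, world axes, zero at the start; "wrist_torque": the same for the moment, N m; "opening": finger opening in m; "grasp_force": force on a finger pad.
Only numpy, scipy, OpenCV 4.12 (cv2) and the standard library are available. Lean on these libraries where they do the work, as an engineer would, in place of code of your own. Each camera call takes 0.05 s, during which the arm holds its last target. There are 200 camera calls.

## Working session

There is one attempt and no reset: what is moved stays moved. The work goes in short steps, each a Python script; the robot and the scene stay as the last script left them, time stands still between calls to the robot, and variables do not carry over. Pictures are saved under pics/ and viewed, at most 14 in all, crops included, and the job is handed in when it is done.

```bash
ls; mkdir -p pics; python3 - <<'E'
from workcell import env
import cv2,numpy as np
for c in("top","side"):
    im=env.camera(c); cv2.imwrite(f"pics/{c}0.png",cv2.resize(im[...,::-1],(800,600),interpolation=cv2.INTER_CUBIC))
    k=env.calibration(c); print(c,k["fx"],k["cx"],k["cy"]); print(np.round(k["T"],3))
    for l in["holder1","holder2","holder3","lockpin1","lockpin2","lockpin3","hook1","hook2","hook3","benchpin1","benchpin2","benchpin3","benchpin1_hole","benchpin2_hole","benchpin3_hole","batten"]:
        print(l,[(np.round(d["position"],3).tolist(),round(d["confidence"],2)) for d in env.tip_of(c,l)[:5]])
print(env.get_state()["clock"],env.pinch_z)
E
```

```text
pics
top 446.144116731744 277.2478355419098 204.87152907622183
[[-0.003 -0.998  0.065  0.471]
 [-1.     0.003  0.002 -0.035]
 [-0.003 -0.065 -0.998  1.426]
 [ 0.     0.     0.     1.   ]]
holder1 [([0.606, -0.254, 0.018], 0.66), ([0.598, -0.049, 0.019], 0.59), ([0.579, 0.128, 0.02], 0.57)]
holder2 [([0.606, -0.254, 0.018], 0.66), ([0.598, -0.049, 0.019], 0.59), ([0.579, 0.128, 0.02], 0.57)]
holder3 [([0.606, -0.254, 0.018], 0.66), ([0.598, -0.049, 0.019], 0.59), ([0.579, 0.128, 0.02], 0.57)]
lockpin1 [([0.569, 0.206, 0.086], 0.64), ([0.595, 0.034, 0.084], 0.6), ([0.597, -0.174, 0.083], 0.56)]
lockpin2 [([0.569, 0.206, 0.086], 0.64), ([0.595, 0.034, 0.084], 0.6), ([0.597, -0.174, 0.083], 0.56)]
lockpin3 [([0.569, 0.206, 0.086], 0.64), ([0.595, 0.034, 0.084], 0.6), ([0.597, -0.174, 0.083], 0.56)]
hook1 [([0.601, -0.171, 0.122], 0.91), ([0.569, 0.204, 0.123], 0.89), ([0.59, 0.024, 0.121], 0.82)]
hook2 [([0.601, -0.171, 0.122], 0.91), ([0.569, 0.204, 0.123], 0.89), ([0.59, 0.024, 0.121], 0.82)]
hook3 [([0.601, -0.171, 0.122], 0.91), ([0.569, 0.204, 0.123], 0.89), ([0.59, 0.024, 0.121], 0
[... 1833 characters left out ...]
pin1 [([0.431, -0.421, 0.001], 0.93), ([0.466, -0.068, -0.001], 0.77), ([0.391, -0.204, -0.001], 0.67), ([0.464, 0.199, 0.002], 0.56)]
benchpin2 [([0.431, -0.421, 0.001], 0.93), ([0.466, -0.068, -0.001], 0.77), ([0.391, -0.204, -0.001], 0.67), ([0.464, 0.199, 0.002], 0.56)]
benchpin3 [([0.431, -0.421, 0.001], 0.93), ([0.466, -0.068, -0.001], 0.77), ([0.391, -0.204, -0.001], 0.67), ([0.464, 0.199, 0.002], 0.56)]
benchpin1_hole [([0.488, 0.215, -0.0], 0.68)]
benchpin2_hole [([0.567, 0.206, 0.084], 0.32)]
benchpin3_hole [([0.413, -0.45, 0.007], 0.89), ([0.489, -0.088, 0.002], 0.65), ([0.417, -0.197, 0.003], 0.56), ([0.431, 0.465, 0.001], 0.39)]
batten [([0.595, -0.061, 0.001], 0.94)]
1.7 0.1547
```

View pics/top0.png

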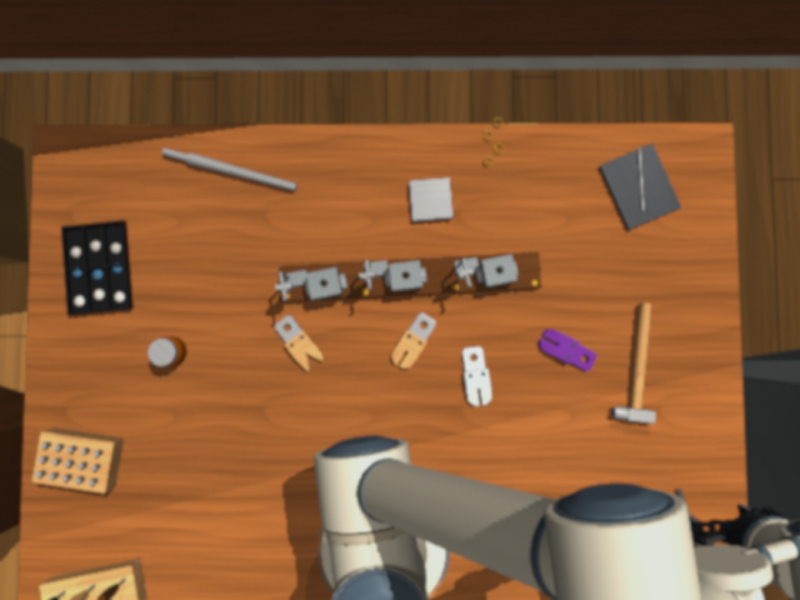

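View pics/side0.png

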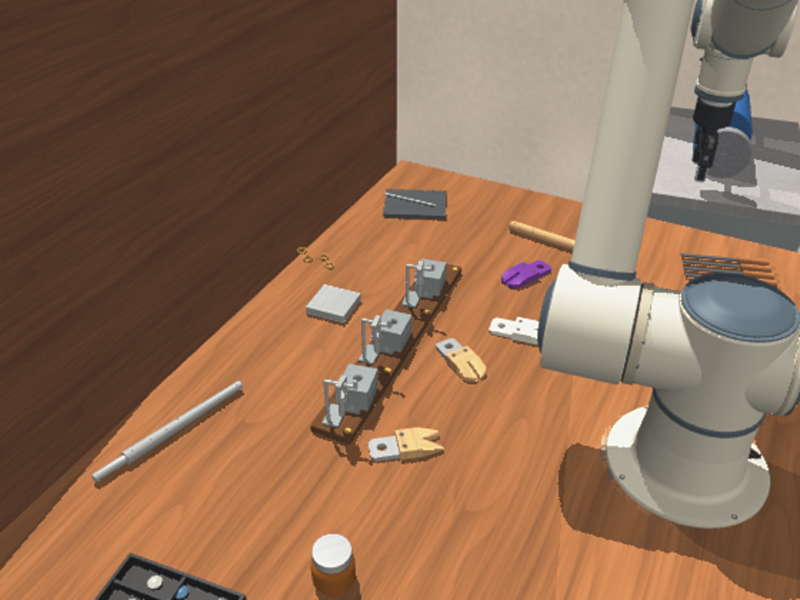

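The wooden pins in the top view are the V-notch at (298,343), which is benchpin1, and the saw slot at (414,341), which is benchpin3. The white pin at (477,376) and the purple one at (567,349) are look-alikes, and benchpin2 is absent. Next I'll fit wireframes to refine the poses, then check them in one enlarged crop.

```bash
cat > vis.py <<'E'
from workcell import env
import cv2,numpy as np
from scipy.optimize import minimize
CAL={c:env.calibration(c) for c in("top","side")}
def proj(c,P):
    k=CAL[c]; T=np.linalg.inv(k["T"]); q=P@T[:3,:3].T+T[:3,3]
    return np.c_[k["fx"]*q[:,0]/q[:,2]+k["cx"],k["fy"]*q[:,1]/q[:,2]+k["cy"]]
def seg(*pts,n=40):
    p=np.array(pts,float)/1000
    return np.vstack([a+(b-a)*np.linspace(0,1,n)[:,None] for a,b in zip(p[:-1],p[1:])])
def circ(x,z,r):
    t=np.linspace(0,2*np.pi,60); return np.c_[x+r*np.cos(t),r*np.sin(t),0*t+z]/1000
HOLD={"top":np.vstack([seg((-28,-33,46),(28,-33,46),(28,33,46),(-28,33,46),(-28,-33,46)),circ(0,46,8)])}
HOLD["side"]=HOLD["top"]
b=seg((-40,26,20),(0,26,20),(0,22,10),(50,22,10),(50,-22,10),(0,-22,10),(0,-26,20),(-40,-26,20))
BP={"top":np.vstack([b,seg((0,-26,20),(0,26,20)),circ(28,10,8.5)])}; BP["side"]=BP["top"]
def place(M,p,z):
    c,s=np.cos(p[2]),np.sin(p[2]); return M@np.array([[c,s,0],[-s,c,0],[0,0,1]])+[p[0],p[1],z]
def dt(im):
    g=cv2.resize(im,None,fx=3,fy=3,interpolation=cv2.INTER_CUBIC); g=cv2.GaussianBlur(g,(0,0),2)
    e=np.max([cv2.Canny(g[...,i],25,60) for i in range(3)],0)
    return cv2.distanceTransform(255-e,cv2.DIST_L2,5)/3
def cost(p,M,z,D,cams):
    t=0
    for c in cams:
        u=(proj(c,place(M[c],p,z))*3+1).astype(np.float32)
        d=cv2.remap(D[c],u[:,:1],u[:,1:],cv2.INTER_LINEAR,borderValue=9)
        t+=np.mean(np.minimum(d,4))
    return t
def fit(p0,M,z,D,cams=("top","side"),dy=.25):
    best=None
    for a in np.linspace(-dy,dy,7):
        for dx in(-.004,0,.004):
          for d2 in (-.004,0,.004):
            q=np.array(p0)+[dx,d2,a]
            r=minimize(cost,q,args=(M,z,D,cams),method="Nelder-Mead",options=dict(initial_simplex=q+np.array([[0,0,0],[.004,0,0],[0,.004,0],[0,0,.06]]),xatol=1e-5,fatol=1e-4))
            if best is None or r.fun<best.fun: best=r
    return best.x,best.fun
E
cat > a.py <<'E'
from vis import *
I={c:env.camera(c) for c in CAL}; D={c:dt(I[c]) for c in I}
items=[("h1",HOLD,.018,[.5795,.128,.12]),("h2",HOLD,.018,[.598,-.049,.1]),("h3",HOLD,.018,[.6065,-.2535,.1]),
("b1",BP,0,[.463,.197,.66]),("b3",BP,0,[.4665,-.070,-.7])]
P=[]
for n,M,z,p0 in items:
    a=fit(p0,M,z,D); t=fit(p0,M,z,D,("top",)); s=fit(p0,M,z,D,("side",))
    for r in(a,t,s): print(n,np.round(r[0],4),round(r[1],2))
    P.append((M,z,a[0]))
out=[]
for c,(x,y,w,h) in(("top",(180,165,200,100)),("side",(210,170,150,165))):
    k=800/w if c=="top" else 3.6
    A=cv2.resize(I[c][y:y+h,x:x+w,::-1],None,fx=k,fy=k,interpolation=cv2.INTER_CUBIC)
    for M,z,p in P:
        for u in proj(c,place(M[c],p,z)): cv2.circle(A,(int((u[0]-x+.5)*k),int((u[1]-y+.5)*k)),0,(0,255,0),-1)
    cv2.imwrite(f"pics/fit_{c}.png",A)
E
python3 a.py
```

```text
h1 [0.5807 0.1255 0.1688] 0.82
h1 [0.5819 0.1255 0.1678] 0.45
h1 [0.5798 0.1258 0.2051] 0.27
h2 [ 0.5971 -0.0512  0.098 ] 0.81
h2 [ 0.5984 -0.0517  0.1062] 0.45
h2 [ 0.5963 -0.0508  0.1129] 0.26
h3 [ 0.6076 -0.2529  0.1869] 0.68
h3 [ 0.6084 -0.2528  0.1899] 0.3
h3 [ 0.6064 -0.2529  0.1937] 0.32
b1 [0.4635 0.1952 0.6602] 0.48
b1 [0.465  0.1946 0.6422] 0.14
b1 [0.4627 0.1956 0.6461] 0.16
b3 [ 0.467  -0.0759 -0.5737] 0.48
b3 [ 0.4689 -0.0769 -0.566 ] 0.17
b3 [ 0.4652 -0.0751 -0.5783] 0.2
```

View pics/fit_top.png

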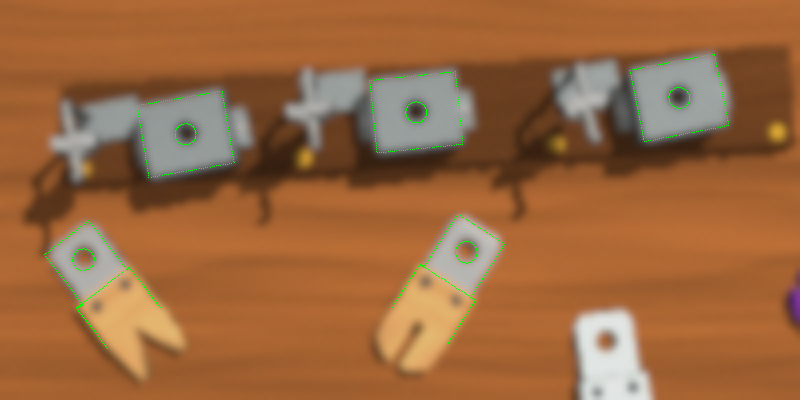

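View pics/fit_side.png

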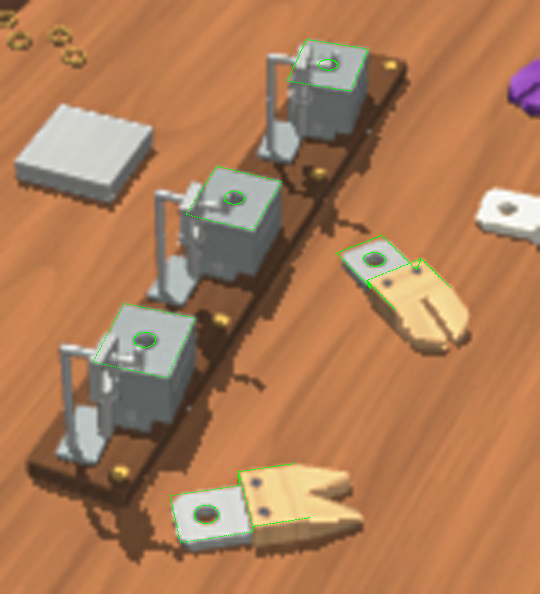

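Both fits lie on the images. In the crop, the V-notched wood pin at (130,320) and the saw-slotted wood pin at (430,310) are the real ones; the white one at (610,350) and the purple one at the right edge are not. Benchpin1 goes to holder1 and benchpin3 to holder2. I'll start with benchpin1.

```bash
cat > rob.py <<'E'
from workcell import env
import numpy as np
from scipy.spatial.transform import Rotation as R
PZ=env.pinch_z
H={1:(.5807,.1256,.172),2:(.5971,-.0512,.104),3:(.6076,-.2529,.19)}
def W(f,x,y):
    c,s=np.cos(f[2]),np.sin(f[2]); return np.array([f[0]+c*x-s*y,f[1]+s*x+c*y])
def rot(yaw):
    "tool down, tool y along +-y of a frame at yaw; half turn with the smaller last joint"
    cand=[R.from_euler("z",yaw+k)*R.from_matrix(np.diag([1,-1,-1.])) for k in(0,np.pi)]
    now=R.from_rotvec(env.get_state()["orientation"])
    return min(cand,key=lambda r:(r.inv()*now).magnitude()).as_rotvec()
def go(xy,z,yaw,lin=True,feed=.15,mf=None):
    p=[xy[0],xy[1],z+PZ]
    return env.move_linear(p,rot(yaw),feed,mf) if lin else env.reach(p,rot(yaw))
def st(msg=""):
    s=env.get_state(); print(msg,"t",round(s["clock"],1),"pinch",np.round(np.array(s["position"])-[0,0,PZ],4),"F",np.round(s["force"],1),"open",round(s["opening"],4),"gf",round(s["grasp_force"],1),"q6",round(s["joint_positions"][5],2))
def pick_bp(b,gx=-.022):
    xy=W(b,gx,0)
    go(xy,.12,b[2],lin=False); env.move_gripper(.075,60)
    hit=go(xy,.019,b[2],feed=.12,mf=15); st(f"down {hit}")
    env.move_gripper(.03,80); st("gripped")
    z0=env.get_state()["position"][2]-PZ
    go(xy,.10,b[2]); st("lifted"); return z0
def insert(h,z0,gx=-.022,dy=0,dz=.0):
    zi=.042+z0+dz
    go(W(h,-.096+gx,dy),.1,h[2],lin=False)
    go(W(h,-.096+gx,dy),zi,h[2]); st("pre")
E
python3 - <<'E'
from rob import *
from vis import *
b=(.4637,.1952,.65)
z0=pick_bp(b); insert(H[1],z0); print(z0)
from vis import *
I={c:env.camera(c) for c in CAL}
for c in I:
    x,y=proj(c,np.array([[*W(H[1],-.04,0),.05]]))[0]; x,y=int(x)-60,int(y)-45
    A=cv2.resize(I[c][y:y+90,x:x+120,::-1],None,fx=4,fy=4,interpolation=cv2.INTER_CUBIC)
    for M,z,p in((HOLD,.018,H[1]),(BP,.042,(*W(H[1],-.096,0),H[1][2]))):
        for u in proj(c,place(M[c],p,z)): cv2.circle(A,(int((u[0]-x+.5)*4),int((u[1]-y+.5)*4)),0,(0,255,0),-1)
    I[c]=A
cv2.imwrite("pics/pre1.png",np.vstack([I["top"],I["side"]])[:600*2]) if 0 else cv2.imwrite("pics/pre1.png",cv2.resize(np.hstack([I["top"],I["side"]]),(800,300)))
E
```

```text
down False t 6.1 pinch [0.4464 0.182  0.0195] F [ 0.1 -1.2 -0.3] open 0.0751 gf 0.0 q6 1.18
gripped t 6.4 pinch [0.4463 0.182  0.02  ] F [-3.  -0.7 17.1] open 0.05 gf 81.1 q6 1.18
lifted t 7.1 pinch [0.446  0.1818 0.0996] F [ 0.2 -0.1 -2.3] open 0.0501 gf 83.1 q6 1.18
pre t 7.9 pinch [0.4641 0.1061 0.0617] F [-0.6  1.1 -1.2] open 0.0501 gf 83.2 q6 1.5
0.01999461951560763
```

View pics/pre1.png

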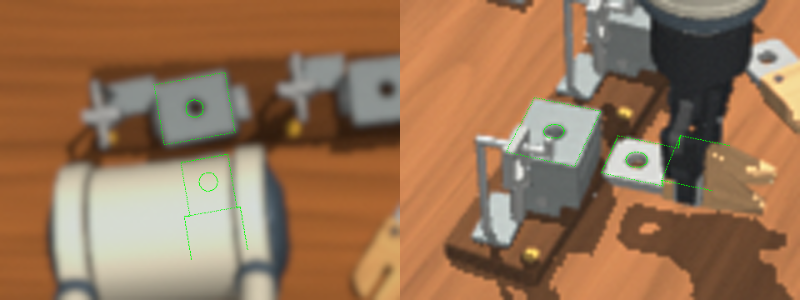

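Side view: the held tang's hole at (636,160) sits within about 1 mm of the prediction and lines up with the slot. I'll insert it now.

```bash
cat >> rob.py <<'E'
def push(h,zi,gx=-.022,dy=0,mf=25):
    hit=go(W(h,-.027+gx,dy),zi,h[2],feed=.05,mf=mf); s=env.get_state()
    d=np.array(s["position"][:2])-np.array(h[:2]); c,n=np.cos(h[2]),np.sin(h[2])
    print("hit",hit,"holder-frame shoulder x,y",round(d[0]*c+d[1]*n-gx,4),round(-d[0]*n+d[1]*c,4)); st()
E
python3 - <<'E'
from rob import *
push(H[1],.062)
E
```

```text
hit False holder-frame shoulder x,y -0.0285 0.0
 t 9.6 pinch [0.531  0.117  0.0616] F [-8.4 -2.2  2.5] open 0.05 gf 83.8 q6 1.51
```

```bash
python3 - <<'E'
from rob import *
h=H[1]
print(go(W(h,-.023-.022,0),.062,h[2],feed=.03,mf=20)); st("seat")
go(W(h,-.0275-.022,0),.062,h[2],feed=.03); st("relax")
env.move_gripper(.07); st("open")
go(W(h,-.0275-.022,0),.20,h[2],feed=.2)
# next: look at benchpin3 afresh, out of the way
go((.42,.2),.25,0,lin=False)
from vis import *
I={c:env.camera(c) for c in CAL}; D={c:dt(I[c]) for c in I}
for n,p,z in(("b1",(*W(h,-.028,0),h[2]),.04),("b3",(.467,-.0759,-.573),0)):
    for cs in(("top","side"),("top",),("side",)):
        r=fit(p,BP,z,D,cs); print(n,cs,np.round(r[0],4),round(r[1],2),np.round(W(r[0],.028,0),4))
A=cv2.resize(I["side"][150:350,200:440,::-1],None,fx=3,fy=3,interpolation=cv2.INTER_CUBIC); cv2.imwrite("pics/s2.png",A)
st()
E
```

```text
True
seat t 9.8 pinch [0.5321 0.1173 0.0607] F [-1.5 -0.4  0.3] open 0.0505 gf 83.6 q6 1.51
relax t 10.0 pinch [0.5307 0.117  0.0616] F [-5.6 -1.2 -2.1] open 0.0503 gf 85.1 q6 1.51
open t 10.4 pinch [0.5322 0.1172 0.0622] F [ 0.4 -0.   0.9] open 0.0701 gf 0.0 q6 1.51
b1 ('top', 'side') [0.5557 0.1212 0.2036] 1.65 [0.5831 0.1268]
b1 ('top',) [0.5346 0.1216 0.4357] 0.89 [0.56   0.1334]
b1 ('side',) [0.5558 0.1214 0.2123] 0.5 [0.5832 0.1273]
b3 ('top', 'side') [ 0.467  -0.0759 -0.5715] 0.44 [ 0.4906 -0.091 ]
b3 ('top',) [ 0.4684 -0.0767 -0.5738] 0.17 [ 0.492  -0.0919]
b3 ('side',) [ 0.4655 -0.0752 -0.5722] 0.17 [ 0.489  -0.0904]
 t 11.9 pinch [0.4207 0.1997 0.2492] F [0.2 0.  0.3] open 0.07 gf 0.0 q6 1.89
```

View pics/s2.png

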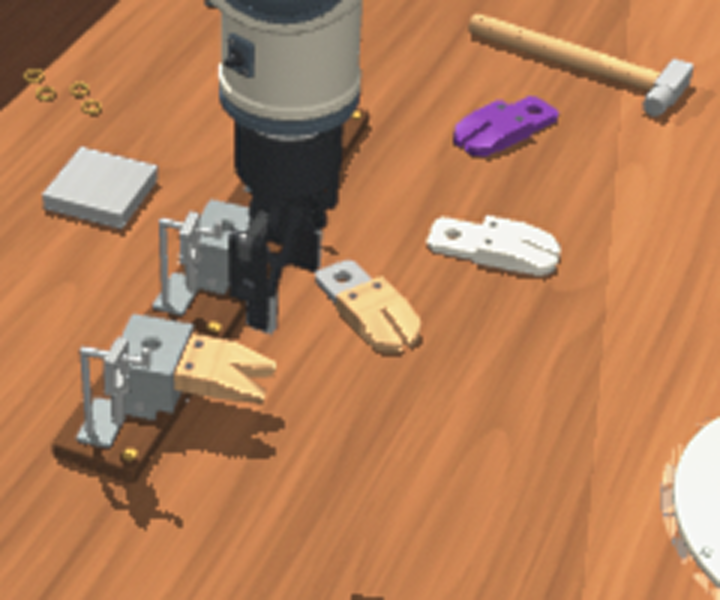

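Side view: benchpin1's shoulder is flush against holder1 at (180,360), and benchpin3 at (370,310) hasn't moved. Benchpin3 goes into holder2 next.

```bash
python3 - <<'E'
from rob import *
h=H[2]
go((.42,.0),.25,0,lin=False)
z0=pick_bp((.467,-.0759,-.573)); insert(h,z0); push(h,.042+z0)
E
```

```text
down False t 14.6 pinch [ 0.4487 -0.064   0.0195] F [ 0.1 -0.3 -0.2] open 0.0752 gf 0.0 q6 1.87
gripped t 15.0 pinch [ 0.4487 -0.064   0.02  ] F [-2.3  1.3 18.8] open 0.0501 gf 80.7 q6 1.87
lifted t 15.7 pinch [ 0.4483 -0.0639  0.0996] F [-0.7 -0.1 -2.8] open 0.0499 gf 83.2 q6 1.87
pre t 16.8 pinch [ 0.4794 -0.0634  0.0618] F [-1.2 -0.1 -1.6] open 0.05 gf 83.3 q6 1.21
hit False holder-frame shoulder x,y -0.0274 0.0
 t 18.3 pinch [ 0.548  -0.0563  0.0619] F [-2.8 -0.7 -4. ] open 0.05 gf 83.2 q6 1.26
```

```bash
cat >> rob.py <<'E'
GZ=.029
def pick_lp(h):
    a=W(h,.005,.078); z=.018+.0645+GZ
    go(a,.24,h[2],lin=False); env.move_gripper(.055,60)
    print(go(a,z,h[2],feed=.1,mf=10)); env.move_gripper(.02,60); st("lp grip")
    go(a,z+.019,h[2],feed=.05); st("up"); 
    print("leave",go(W(h,-.065,.078),z+.019,h[2],feed=.08,mf=15)); st()
def carry_lp(h):
    z=.018+.104+GZ
    go(W(h,-.065,.078),z,h[2]); go(W(h,-.065,0),z,h[2]); go(W(h,-.03,0),z,h[2]); st("carried")
E
python3 - <<'E'
from rob import *
h=H[2]
print(go(W(h,-.018-.022,0),.062,h[2],feed=.03,mf=20)); st("seat")
go(W(h,-.0275-.022,0),.062,h[2],feed=.03)
env.move_gripper(.07); st("open")
go(W(h,-.0275-.022,0),.24,h[2],feed=.2)
pick_lp(h); carry_lp(h)
from vis import *
I=env.camera("side"); cv2.imwrite("pics/s3.png",cv2.resize(I[130:330,200:440,::-1],None,fx=3,fy=3,interpolation=cv2.INTER_CUBIC))
E
```

```text
True
seat t 18.5 pinch [ 0.5486 -0.0561  0.0612] F [ 0.8  0.6 -2. ] open 0.05 gf 83.4 q6 1.26
open t 19.1 pinch [ 0.548  -0.0564  0.0621] F [-0.1 -0.6  0. ] open 0.0699 gf 0.0 q6 1.26
False
lp grip t 22.7 pinch [0.5941 0.0268 0.112 ] F [ 0.1 -0.1  5.9] open 0.0307 gf 58.9 q6 1.41
up t 23.2 pinch [0.594  0.0269 0.1307] F [ 0.1  0.1 -0.4] open 0.0309 gf 59.3 q6 1.41
leave False
 t 24.2 pinch [0.5248 0.0196 0.1305] F [ 0.5 -0.  -1. ] open 0.0309 gf 59.3 q6 1.39
carried t 25.6 pinch [ 0.5674 -0.0533  0.1507] F [-0.7 -0.2 -0.8] open 0.0312 gf 59.4 q6 1.27
```

View pics/s3.png

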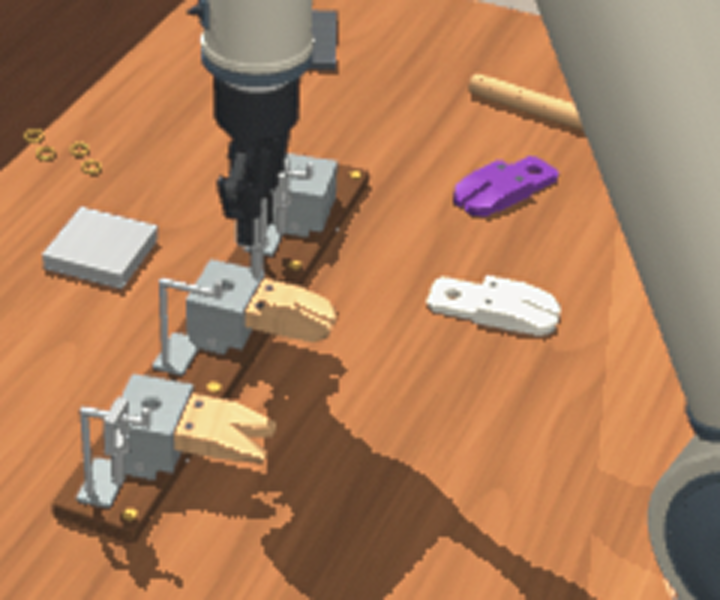

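Side view: lockpin2 is held, nose at about (258,278) in the crop, and hook2 is empty. Both bench pins are seated. I'll check the nose against the prediction, then lower it.

```bash
cat >> rob.py <<'E'
def drop_lp(h,dx=0,dy=0,home=True):
    z=.018+.104+GZ
    go(W(h,dx,dy),z,h[2],feed=.08)
    hit=go(W(h,dx,dy),.018+.046+GZ-.001,h[2],feed=.05,mf=12); st(f"drop {hit} pin z above jaw {round(env.get_state()['position'][2]-PZ-GZ-.064,4)}")
E
python3 - <<'E'
from rob import *
from vis import *
print(proj("side",np.array([[*W(H[2],-.03,0),.0797]])), (258.+.5)/3+200-.5,(278+.5)/3+130-.5)
drop_lp(H[2])
E
```

```text
[[284.4517621  222.47769328]] 285.6666666666667 222.33333333333331
drop True pin z above jaw 0.0007 t 27.2 pinch [ 0.5972 -0.0508  0.0937] F [-0.3  0.4  7.8] open 0.0311 gf 60.1 q6 1.28
```

Lockpin2 is home, 0.7 mm above the jaw. I'll release it and do lockpin1 the same way.

```bash
python3 - <<'E'
from rob import *
env.move_gripper(.045); h=H[2]; go(W(h,0,0),.24,h[2],feed=.15)
h=H[1]; pick_lp(h); carry_lp(h); drop_lp(h)
E
```

```text
False
lp grip t 31.6 pinch [0.5724 0.2034 0.1119] F [-0.5  0.8  5. ] open 0.031 gf 58.8 q6 1.64
up t 32.2 pinch [0.5723 0.2033 0.1307] F [ 0.2 -0.5 -0.4] open 0.0308 gf 59.1 q6 1.64
leave False
 t 33.2 pinch [0.5038 0.1914 0.1306] F [-0.6 -0.2 -1.3] open 0.031 gf 59.1 q6 1.65
carried t 34.5 pinch [0.5512 0.1214 0.1507] F [-0.5  0.1 -1.7] open 0.0309 gf 59.2 q6 1.51
drop True pin z above jaw 0.0006 t 36.1 pinch [0.5814 0.1258 0.0936] F [0.4 0.6 6.8] open 0.0309 gf 60.1 q6 1.51
```

```bash
python3 - <<'E'
from rob import *
env.move_gripper(.045); h=H[1]; go(W(h,0,0),.24,h[2],feed=.15); go((.14,-.6),.25,0,lin=False); st()
from vis import *
A=env.camera("side")[130:330,200:440,::-1]; cv2.imwrite("pics/s4.png",cv2.resize(A,None,fx=3,fy=3,interpolation=cv2.INTER_CUBIC))
A=env.camera("top")[165:265,180:380,::-1]; cv2.imwrite("pics/t4.png",cv2.resize(A,None,fx=4,fy=4,interpolation=cv2.INTER_CUBIC))
E
```

```text
t 40.5 pinch [ 0.1407 -0.5998  0.25  ] F [-0.9 -0.3  0.3] open 0.0449 gf 0.0 q6 0.13
```

View pics/s4.png

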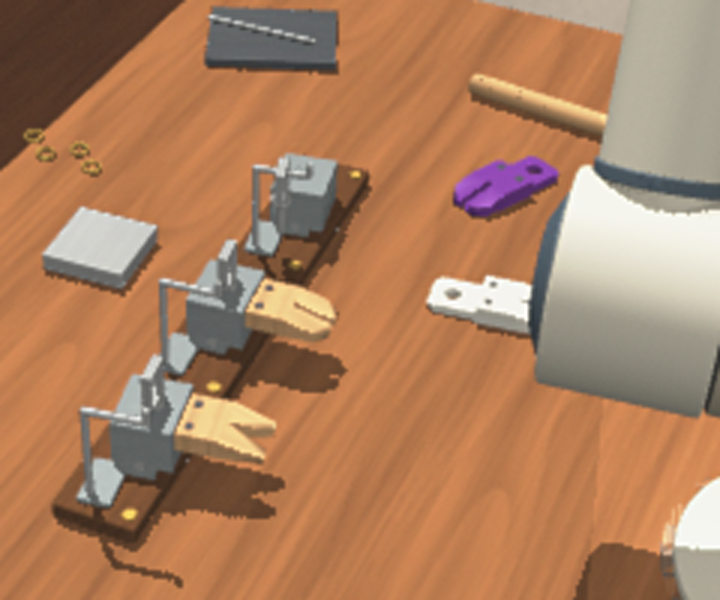

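View pics/t4.png

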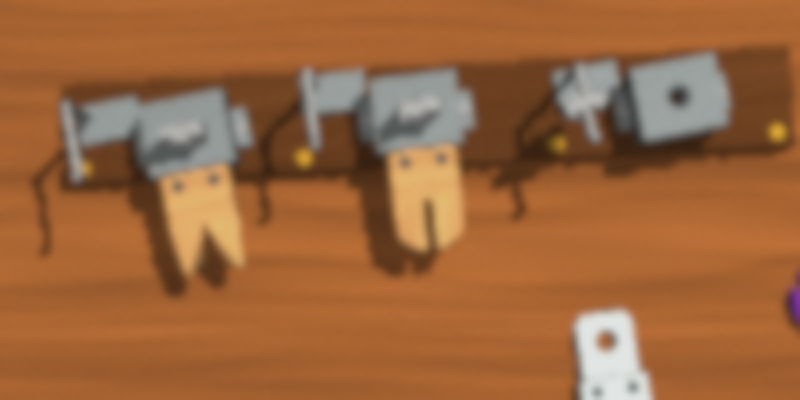

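Both lock pins stand home, at (150,385) and (228,275) in the side view. Both bench pins are flush and square in the top view, and lockpin3 still hangs on its hook at (580,95). I'm handing the job in.

```bash
python3 -c "
from workcell import env
print(env.close_job())"
```

```text
the job is handed in; nothing more can be done
None
```

I handed the job in at about 41 s: benchpin1 is locked home in holder1 and benchpin3 in holder2, lockpin3 still hangs on its hook, and benchpin2 was not on the bench; the hand-in call returned no verdict.

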